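# Set the bench sharpener's speed dial to the green mark and start it

### The job

Get the bench sharpener going at the chisel speed: stroke the knurled rim of the black speed dial with a fingertip, lightly and without gripping it, clockwise click by click until its white pointer has clicked in at the green dot. Only then push the green start button right down with a fingertip and let it come back up. Keep off the red stop button, and leave everything standing or lying around where it is, neither shoved nor picked up.

Things in the scene. Friction and masses are not known exactly. Their poses are not given: they have to be found in the camera images.
- sharpener: bench disc sharpener fixed to the bench: green case, grey top cover, 300 deep (x) x 340 wide (y), flat deck 130 high. Origin: centre of underside, x to its rear, y to its left, z up; the front faces the robot within 17 degrees. On the deck (its frame, mm): dial axis (-95, 95), green button (-100, -45), red button (-100, -117), grey slotted abrasive disc radius 80 at (55, -30), its hub 30 high, chisel guide (55, -138), 55 high, rear bar x = 135, 61 high
- dial_center (a point): centre of the dial's top face, 25 above the deck. The dial is a black upright cylinder of 58 diameter on a vertical axis; its knurled, grippy rim runs from 2 to 25 above the deck. Around it the deck is free for 50, but for the flat spanner some 38 from the rim on the right (machine's -y)
- dial_pointer (a point): outer end of the white pointer line on the dial's top face, 28.5 from the axis
- dial (a joint): dial angle in rad, growing clockwise from above; clicks at 0, 0.524, 1.047, 1.571, 2.094 (stops just beyond), each with a dot on the deck 43 from the axis: white, but a larger green one at 1.047, straight behind the axis (machine's +x). Starts in the click at 0 or 0.524. Resists with about 2 N at the rim until half way (15 degrees, 7.6 mm of rim), then snaps on into the next click and stays
- start (a joint): green start button, travel in m: 0 up, 0.006 fully down; springs back up when let go. It needs about 5 N
- start_top (a point): centre of the green button's top, 22 above the deck; the button has 28 diameter and stands in a black collar of 44 diameter, 12 high
- stop (a joint): red stop button, travel in m: 0 up, 0.006 down. Leave alone
- stop_top (a point): centre of the red button's top, 22 above the deck; 36 diameter, in a collar of 52 diameter
- honing_bar: green polishing bar half wrapped in white paper, 26 x 26 x 60, standing upright on the black rubber pad at the left rear of the machine's deck. Origin at the centre of its underside. Leave alone
- spanner: flat steel disc spanner with red sleeve, 90 long, 5 thick, lying on the deck between the dial and the green button. Origin on its underside near the middle. Leave alone
- chisel: wood-handled chisel, 260 long, lying on the bench to the right of the machine. Origin at the middle of its length, bench height; x towards the blade. Leave alone
- wide_chisel: yellow-handled wide chisel, 260 long, lying beyond the other one. Origin as for the other chisel. Leave alone
- mug: white mug, 82 across and 95 high plus handle, on the left. Origin centre of underside. Leave alone
- oil_bottle: yellow bottle, red cap, 56 across, 150 high, on the right. Origin centre of underside. Leave alone
- tape_measure: yellow and black tape measure, 72 x 36 x 68, on the left. Origin centre of underside. Leave alone
- pencil_can: open steel can, 76 across, 105 high, on the left. Origin centre of underside. Leave alone

How it is judged:
By the outcome, as a careful person would: the job done as asked, in the order asked, and still so for the second after the job is handed in, with the robot touching nothing.
It also fails if it takes over 48 s, if anything falls off the work surface, if the arm or the gripper's body presses on something with over 40 N, if the wrist force passes 120 N, or if a joint passes its speed limit or range.

### The arm

A 7-joint arm with a two-finger parallel gripper is mounted at the origin on the work surface. World frame = base frame: x ahead of the robot, y to its left, z up, the work surface at z = 0. Lengths are in m, angles in rad, forces in N, time in s.
With the tool pointing down it reaches from about 0.425 to 0.825 m from the base axis. Payload 3.6 kg.
Tool frame: the origin (TCP) lies between the finger pads; the fingertips stand 25 mm ahead of it and the grasp point (between the pads) lies 6 mm ahead of it (robot.tips_ahead is the distance from the TCP to the fingertips, in m); z points along the fingers, y is the line along which they close (so a half turn about z gives the same grasp; the last joint's range is limited). The gripper opens to 85 mm and grips with 20 to 120 N. Pads are 22 mm wide; open, the fingers measure 114 mm over their backs; the gripper's body (76 mm by 85 mm) begins 54 mm behind the grasp point. The pads swing forward as they close: fully open they stand 13 mm farther back than shut.
Start: joints at [1.317, 0.615, -0.013, 1.423, 0.008, 1.103, -0.04], TCP at [0.147, -0.633, 0.231] pointing down, gripper open.
Joint ranges: [-3.12, 3.12], [-0.3, 2.06], [-1.34, 1.32], [0.26, 2.42], [-1.36, 4.5], [0.01, 1.98], [-2.84, 2.84]. Speed limits (rad/s): [2.79, 2.79, 3.14, 3.14, 3.14, 3.14, 3.14].

### API

Orientations are given as a unit quaternion [x, y, z, w].
In Python, from plant import sense, imaging, robot gives the robot as it stands. The module is installed in compiled form; this text tells all that it offers.
- The arm moves only by the shell command python3 -m creep 'ROWS'. ROWS is JSON, a list of rows, each an object of numbers: "tx", "ty", "tz": the shift along the tool's x, y, z in mm; "twist": the turn about the tool's z in degrees; "gripper": the finger opening in mm, from 0 to 85.4. A call has exactly 10 rows; each row is the pose to reach, as a shift and turn from the pose commanded when the call began, along the tool's axes at that moment; what a row does not reach only later rows make up. A row lasts 1/10 s, in which the tool goes at most 50 mm and 8.59 degrees, less where a joint would pass 70% of its speed; a pose out of reach is approached as far as the arm can. A call with a gripper value outside its range is refused whole. The fingers move at their own pace and stop on an object; the grip force is fixed at half the most. Time passes only in rows, so rows that repeat a pose let the fingers close, or fill a call up. It gives the time, the measured TCP pose, the force, the opening and the grip force at its end, in the units of the state.
- sense(): the state, without advancing time (a new reading comes with each control period).
- imaging.read_camera(name): name is "side" or "top" or "wrist"; returns the picture (384x512x3 uint8, blue, green, red); there is no depth.
- imaging.camera_model(name): a dict with "K" (3x3 intrinsics, pixels), "k1" (the pictures are not rectified: a ray, as slopes to the right and down, at radius r is drawn at 1 + k1 r^2 times it, then the intrinsics apply), "extrinsics" (4x4, takes a point from camera to world coordinates). Camera axes: x right, y up, looking along -z (the intrinsics and any distortion apply to the point x, -y, -z); pixel columns grow to the right and rows downward; lengths in m; the calibration is good to about 2 mm. A picture is of the moment at which its call begins: read the wrist's pose just before it. camera_model takes no time and is no camera call; for the wrist camera it gives the pose at the moment of the call.
- robot.job_done(): hands the job in; it is judged then, once.
The state is a dict: "t": time; "qpos": joint angles; "joint_velocities": joint speeds; "joint_torque": joint torques, N m; "position": TCP position; "ee_rot": TCP orientation; "contact_force": force on the tool from outside, world axes, zero at the start; "moment": the same for the moment, N m; "gripper_width": finger opening in m; "grasp_force": force on a finger pad.
Only numpy, scipy, OpenCV 4.12 (cv2) and the standard library are available. Lean on these libraries where they do the work, as an engineer would, in place of code of your own. Each camera call takes 0.05 s, during which the arm holds its last target. There are 200 camera calls.

## Working session

There is one attempt and no reset: what is moved stays moved. The work goes in short steps, Python scripts to look and compute and a shell command to move; the robot and the scene stay as the last step left them, time stands still between calls to the robot, and variables do not carry over. Pictures are saved under pics/ and viewed, at most 10 in all, crops included, and the job is handed in when it is done.

```bash
mkdir -p pics
cat > h.py <<'E'
import numpy as np, cv2
from plant import sense, imaging, robot
from scipy.spatial.transform import Rotation as R
def ray(m,uv):
    K=np.array(m["K"],float);E=np.array(m["extrinsics"],float)
    d=np.array([(uv[0]-K[0,2])/K[0,0],(uv[1]-K[1,2])/K[1,1]]);s=d.copy()
    for _ in range(20): s=d/(1+m["k1"]*(s@s))
    return E[:3,3],E[:3,:3]@np.array([s[0],-s[1],-1])
def onz(m,uv,z):
    o,d=ray(m,uv);return o+d*(z-o[2])/d[2]
def proj(m,p):
    K=np.array(m["K"],float);E=np.array(m["extrinsics"],float)
    c=E[:3,:3].T@(np.array(p)-E[:3,3]);s=np.array([c[0],-c[1]])/-c[2]
    s=s*(1+m["k1"]*(s@s));return s*[K[0,0],K[1,1]]+K[:2,2]
def blobs(im,lo,hi,amin=20):
    h=cv2.cvtColor(im,cv2.COLOR_BGR2HSV);mk=cv2.inRange(h,np.array(lo),np.array(hi))
    n,l,s,c=cv2.connectedComponentsWithStats(mk)
    return [(s[i,4],tuple(c[i].round(1)),tuple(s[i,:4])) for i in range(1,n) if s[i,4]>=amin]
def totool(v):  # world vector (m) -> tool mm
    return R.from_quat(sense()["ee_rot"]).inv().apply(v)*1000
E
python3 - <<'E'
from h import *
s=sense();print({k:np.round(s[k],3) for k in s});print(robot.tips_ahead)
for n in("top","side"):
    im=imaging.read_camera(n);cv2.imwrite(f"pics/{n}0.png",im)
    m=imaging.camera_model(n);print(n,np.round(m["K"],1).tolist(),m["k1"],np.round(m["extrinsics"],3).tolist())
a=np.vstack([cv2.imread("pics/top0.png")]);cv2.imwrite("pics/top0b.png",cv2.resize(a,(800,600)))
cv2.imwrite("pics/side0b.png",cv2.resize(cv2.imread("pics/side0.png"),(800,600)))
E
```

```text
{'t': np.float64(0.0), 'qpos': array([ 1.317,  0.616, -0.013,  1.425,  0.008,  1.103, -0.04 ]), 'joint_velocities': array([-0.001,  0.001, -0.001, -0.   , -0.   ,  0.   ,  0.   ]), 'joint_torque': array([ 1.0000e-03, -4.6921e+01,  2.6000e-01, -1.7103e+01,  1.0000e-02,
        1.0000e-02,  0.0000e+00]), 'position': array([ 0.147, -0.632,  0.23 ]), 'ee_rot': array([ 0.994,  0.114, -0.   , -0.001]), 'contact_force': array([ 0.17, -0.78,  1.27]), 'moment': array([ 0.048,  0.009, -0.01 ]), 'grasp_force': np.float64(0.0), 'gripper_width': np.float64(0.085)}
0.025
top [[404.7, 0.0, 255.5], [0.0, 404.7, 194.0], [0.0, 0.0, 1.0]] -0.14629785192894748 [[-0.007, 0.996, -0.084, 0.448], [-1.0, -0.006, 0.005, 0.01], [0.004, 0.084, 0.996, 1.314], [0.0, 0.0, 0.0, 1.0]]
side [[351.0, 0.0, 259.0], [0.0, 351.0, 193.3], [0.0, 0.0, 1.0]] 0.009128722068038081 [[0.887, 0.312, -0.34, 0.254], [-0.462, 0.613, -0.642, -0.588], [0.008, 0.726, 0.687, 0.75], [0.0, 0.0, 0.0, 1.0]]
```

View pics/top0b.png

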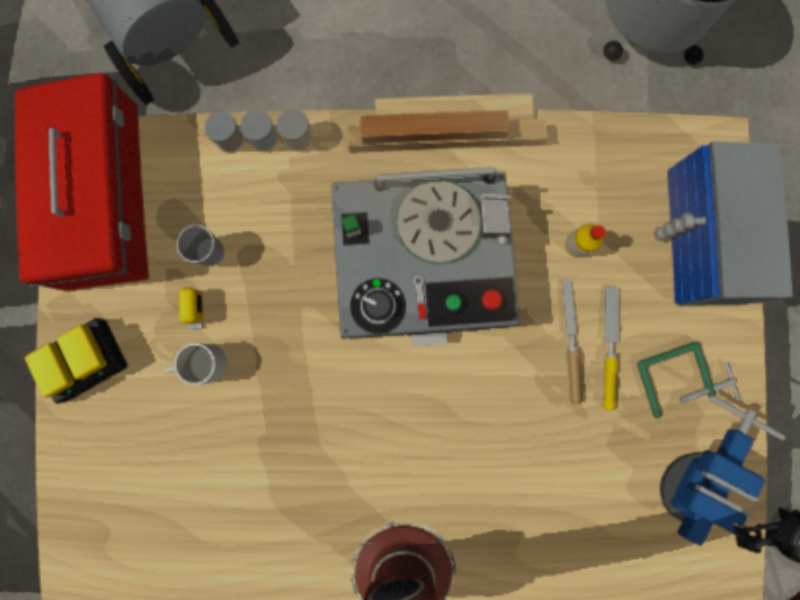

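View pics/side0b.png

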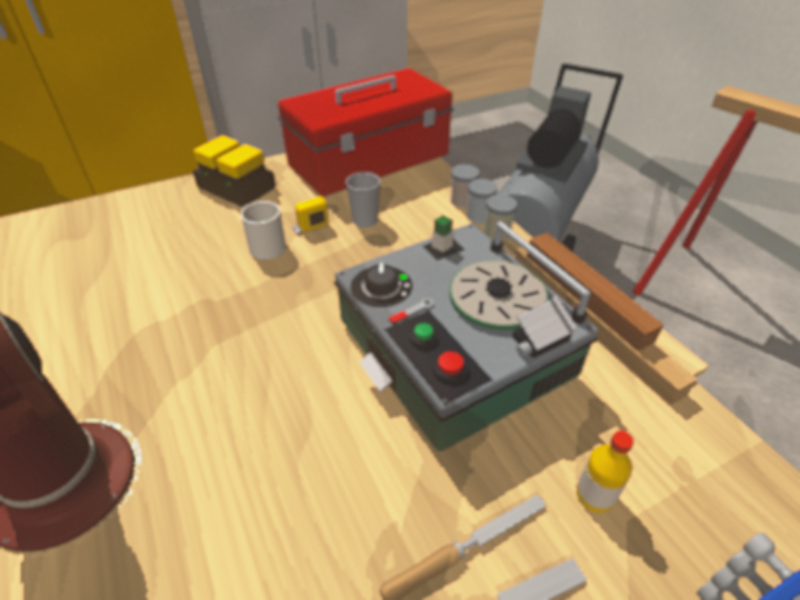

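The top view shows the dial at about (378,305)/800 px with its pointer to the left, roughly at click 0. The green dot is above it at (377,283), the green button at (453,302) and the red one at (491,299). The side view agrees, with the spanner lying between the dial and the buttons.

Run:
```python
from h import *
im={n:cv2.imread(f"pics/{n}0.png") for n in("top","side")};M={n:imaging.camera_model(n) for n in im}
for n in im:
    print(n,'green',[b for b in blobs(im[n],(50,120,60),(80,255,255),6)][:8],'red',[b for b in blobs(im[n],(0,150,120),(8,255,255),30)][:8])
m=M["top"]
t=im["top"]
G=[b for b in blobs(t,(50,120,60),(80,255,255),6)]
def near(bs,p): return min(bs,key=lambda b:np.hypot(b[1][0]-p[0],b[1][1]-p[1]))
g=near(G,(290,193));d=near(G,(241,181));r=near(blobs(t,(0,150,120),(8,255,255),30),(314,191))
pg=onz(m,g[1],.152);pr=onz(m,r[1],.152);pd=onz(m,d[1],.130)
print(pg,pr,pd)
# yaw fit with known machine points: green,red,dot(-52,95)
A=np.array([[-100,-45],[-100,-117],[-52,95]])/1000;B=np.array([pg,pr,pd])[:,:2]
a=A-A.mean(0);b=B-B.mean(0);yaw=np.arctan2((a[:,0]*b[:,1]-a[:,1]*b[:,0]).sum(),(a*b).sum())
Rz=np.array([[np.cos(yaw),-np.sin(yaw)],[np.sin(yaw),np.cos(yaw)]]);o=B.mean(0)-Rz@A.mean(0)
print("yaw",np.degrees(yaw),"o",o,"res mm",(B-(A@Rz.T+o))*1000)
dc=Rz@[-.095,.095]+o;print("dial",dc,"green",Rz@[-.1,-.045]+o)
ps=proj(m,[*dc,.155]);print("dial px",ps, "side green res")
ms=M["side"];S=[onz(ms,near(blobs(im["side"],(50,120,60),(80,255,255),6),(271,212))[1],.152)];print(S)
cv2.imwrite("pics/dial0.png",cv2.resize(t[165:225,205:330],(800,384),interpolation=cv2.INTER_CUBIC))
```

```text
top green [(np.int32(74), (np.float64(223.6), np.float64(142.4)), (np.int32(219), np.int32(138), np.int32(10), np.int32(10))), (np.int32(24), (np.float64(240.7), np.float64(180.9)), (np.int32(238), np.int32(179), np.int32(6), np.int32(5))), (np.int32(85), (np.float64(289.5), np.float64(193.2)), (np.int32(285), np.int32(188), np.int32(10), np.int32(11)))] red [(np.int32(6484), (np.float64(39.4), np.float64(114.9)), (np.int32(10), np.int32(47), np.int32(62), np.int32(133))), (np.int32(273), (np.float64(38.8), np.float64(111.3)), (np.int32(36), np.int32(88), np.int32(7), np.int32(47))), (np.int32(57), (np.float64(382.6), np.float64(147.9)), (np.int32(379), np.int32(144), np.int32(9), np.int32(9))), (np.int32(117), (np.float64(314.5), np.float64(191.4)), (np.int32(309), np.int32(186), np.int32(12), np.int32(12))), (np.int32(36), (np.float64(269.7), np.float64(198.9)), (np.int32(268), np.int32(195), np.int32(5), np.int32(9)))]
side green [(np.int32(10), (np.float64(283.3), np.float64(140.8)), (np.int32(281), np.int32(140), np.int32(6), np.int32(3))), (np.int32(21), (np.float64(257.5), np.
[... 490 characters left out ...]
int32(250), np.int32(200), np.int32(10), np.int32(6))), (np.int32(190), (np.float64(288.1), np.float64(231.3)), (np.int32(280), np.int32(225), np.int32(17), np.int32(14))), (np.int32(143), (np.float64(397.8), np.float64(282.0)), (np.int32(392), np.int32(275), np.int32(13), np.int32(14)))]
[ 0.54744806 -0.09429426  0.152     ] [ 0.55222868 -0.16693545  0.152     ] [0.58657042 0.04703026 0.13      ]
yaw 3.593049063070326 o [ 0.64451765 -0.04384615] res mm [[-0.08628091  0.73038148]
 [ 0.18213414 -0.05233838]
 [-0.09585323 -0.6780431 ]]
dial [0.54375079 0.04501351] green [ 0.54753434 -0.09502464]
dial px [241.17438029 194.6920161 ] side green res
[array([ 0.54641385, -0.09778697,  0.152     ])]
```

View pics/dial0.png

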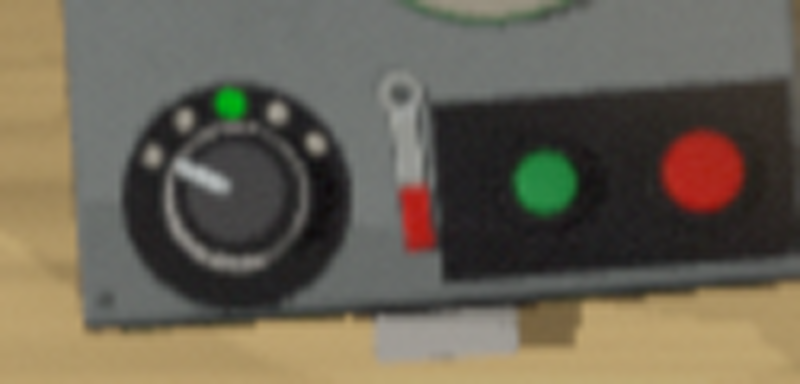

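The pointer sits at the first white dot, so the dial is at angle 0 and needs two clicks. I'll stroke the front of the rim to the left with closed fingers.

Run:
```python
from h import *
s=sense();p=np.array(s["position"]);x=R.from_quat(s["ee_rot"]).apply([1,0,0]);print("yaw",np.degrees(np.arctan2(x[1],x[0])))
for w in [(.147,-.633,.26),(.30,-.5,.26),(.45,-.3,.26),(.47,-.1,.25),(.485,.041,.24)]: print(w,totool(np.array(w)-p).round())
```

```text
yaw 13.054873450828621
(0.147, -0.633, 0.26) [  0.   0. -30.]
(0.3, -0.5, 0.26) [179. -95. -30.]
(0.45, -0.3, 0.26) [ 371. -255.  -29.]
(0.47, -0.1, 0.25) [ 435. -446.  -19.]
(0.485, 0.041, 0.24) [ 482. -580.   -8.]
```

```bash
python3 -m creep '[{"tx":0,"ty":0,"tz":-30,"gripper":0},{"tx":40,"ty":-20,"tz":-30,"gripper":0},{"tx":80,"ty":-40,"tz":-30,"gripper":0},{"tx":120,"ty":-62,"tz":-30,"gripper":0},{"tx":160,"ty":-85,"tz":-30,"gripper":0},{"tx":195,"ty":-110,"tz":-30,"gripper":0},{"tx":230,"ty":-138,"tz":-30,"gripper":0},{"tx":265,"ty":-168,"tz":-30,"gripper":0},{"tx":300,"ty":-198,"tz":-30,"gripper":0},{"tx":335,"ty":-228,"tz":-30,"gripper":0}]'
python3 - <<'E'
from h import *
s=sense();p=np.array(s["position"]);x=R.from_quat(s["ee_rot"]).apply([1,0,0]);print("yaw",np.degrees(np.arctan2(x[1],x[0])),p)
for w in [(.45,-.3,.26),(.47,-.1,.25),(.485,.041,.24)]: print(w,totool(np.array(w)-p).round())
E
```

```text
yaw 13.054873450828621 [ 0.14664525 -0.6325277   0.23024261]
(0.45, -0.3, 0.26) [ 371. -255.  -29.]
(0.47, -0.1, 0.25) [ 435. -446.  -19.]
(0.485, 0.041, 0.24) [ 482. -580.   -8.]validation failed for argument at $[0]...
```

```bash
python3 -m creep '[{"tx":0,"ty":0,"tz":-30,"twist":0,"gripper":0},{"tx":40,"ty":-20,"tz":-30,"twist":0,"gripper":0},{"tx":80,"ty":-40,"tz":-30,"twist":0,"gripper":0},{"tx":120,"ty":-62,"tz":-30,"twist":0,"gripper":0},{"tx":160,"ty":-85,"tz":-30,"twist":0,"gripper":0},{"tx":195,"ty":-110,"tz":-30,"twist":0,"gripper":0},{"tx":230,"ty":-138,"tz":-30,"twist":0,"gripper":0},{"tx":265,"ty":-168,"tz":-30,"twist":0,"gripper":0},{"tx":300,"ty":-198,"tz":-30,"twist":0,"gripper":0},{"tx":335,"ty":-228,"tz":-30,"twist":0,"gripper":0}]'
python3 - <<'E'
from h import *
s=sense();p=np.array(s["position"]);x=R.from_quat(s["ee_rot"]).apply([1,0,0]);print("yaw",np.degrees(np.arctan2(x[1],x[0])),p)
for w in [(.45,-.3,.26),(.47,-.1,.25),(.485,.041,.24)]: print(w,totool(np.array(w)-p).round())
E
```

```text
t: 1.1
position: [0.4222, -0.3336, 0.261]
ee_rot: [0.994, 0.114, -0.0, -0.0]
contact_force: [1.5, -0.4, 0.3]
gripper_width: -0.0001
grasp_force: 0.0
yaw 13.044064199821191 [ 0.42222614 -0.33363172  0.26097862]
(0.45, -0.3, 0.26) [ 35. -26.   1.]
(0.47, -0.1, 0.25) [  99. -217.   11.]
(0.485, 0.041, 0.24) [ 146. -351.   21.]
```

```bash
python3 -m creep '[{"tx":25,"ty":-35,"tz":0,"twist":2,"gripper":0},{"tx":45,"ty":-75,"tz":0,"twist":4,"gripper":0},{"tx":60,"ty":-115,"tz":4,"twist":6,"gripper":0},{"tx":75,"ty":-155,"tz":8,"twist":8,"gripper":0},{"tx":90,"ty":-195,"tz":10,"twist":9.5,"gripper":0},{"tx":105,"ty":-235,"tz":13,"twist":9.5,"gripper":0},{"tx":120,"ty":-275,"tz":16,"twist":9.5,"gripper":0},{"tx":133,"ty":-315,"tz":18,"twist":9.5,"gripper":0},{"tx":146,"ty":-351,"tz":21,"twist":9.5,"gripper":0},{"tx":146,"ty":-351,"tz":21,"twist":9.5,"gripper":0}]'
python3 - <<'E'
from h import *
m=imaging.camera_model("wrist");im=imaging.read_camera("wrist");cv2.imwrite("pics/w1.png",im)
s=sense();p=np.array(s["position"]);x=R.from_quat(s["ee_rot"]).apply([1,0,0]);print("yaw",np.degrees(np.arctan2(x[1],x[0])),p)
print(np.round(m["extrinsics"],3).tolist())
for b in blobs(im,(50,120,60),(80,255,255),30): print(b, onz(m,b[1],.13),onz(m,b[1],.152))
print("pred dot",proj(m,[.58657,.04703,.13]),"dial",proj(m,[.5437,.045,.155]))
E
```

```text
t: 2.1
position: [0.4842, 0.0468, 0.2399]
ee_rot: [0.999, 0.037, -0.0, -0.002]
contact_force: [0.4, -0.1, 0.1]
gripper_width: -0.0
grasp_force: 0.0
yaw 3.9552073301799884 [0.48414818 0.04286174 0.23989113]
[[0.074, 0.943, 0.324, 0.569], [-0.997, 0.071, 0.021, 0.052], [-0.004, -0.325, 0.946, 0.382], [0.0, 0.0, 0.0, 1.0]]
(np.int32(406), (np.float64(432.9), np.float64(12.0)), (np.int32(384), np.int32(0), np.int32(125), np.int32(22))) [ 0.63206368 -0.07541141  0.13      ] [ 0.62653965 -0.06427215  0.152     ]
(np.int32(318), (np.float64(263.7), np.float64(56.2)), (np.int32(254), np.int32(46), np.int32(20), np.int32(21))) [0.58826699 0.04750837 0.13      ] [0.58655962 0.04793578 0.152     ]
(np.int32(1205), (np.float64(446.6), np.float64(127.4)), (np.int32(427), np.int32(109), np.int32(41), np.int32(38))) [ 0.54820621 -0.10592098  0.13      ] [ 0.54998994 -0.09212297  0.152     ]
pred dot [264.15166588  58.62907404] dial [262.94815553 120.06949647]
```

View pics/w1.png

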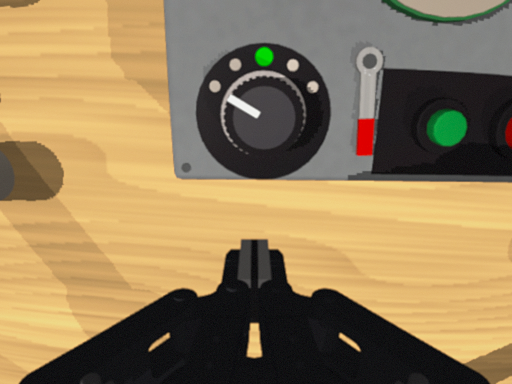

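The wrist view shows the dial at (263,112), the green dot at (264,56) and the start button at (447,127), within 2 mm of the top estimate. The closed tips are in front of the dial at (255,255), so I'll descend with a gap.

```bash
python3 -m creep '[{"tx":0,"ty":3,"tz":20,"twist":0,"gripper":0},{"tx":0,"ty":6,"tz":40,"twist":0,"gripper":0},{"tx":0,"ty":6,"tz":60,"twist":0,"gripper":0},{"tx":0,"ty":6,"tz":70,"twist":0,"gripper":0},{"tx":0,"ty":6,"tz":73,"twist":0,"gripper":0},{"tx":4,"ty":6,"tz":73,"twist":0,"gripper":0},{"tx":8,"ty":6,"tz":73,"twist":0,"gripper":0},{"tx":12,"ty":6,"tz":73,"twist":0,"gripper":0},{"tx":15,"ty":6,"tz":73,"twist":0,"gripper":0},{"tx":15,"ty":6,"tz":73,"twist":0,"gripper":0}]'
python3 - <<'E'
from h import *
m=imaging.camera_model("wrist");im=imaging.read_camera("wrist");cv2.imwrite("pics/w2.png",im)
s=sense();print(np.round(s["position"],4),s["contact_force"])
E
```

```text
t: 3.15
position: [0.5008, 0.0346, 0.1677]
ee_rot: [1.0, 0.031, 0.001, -0.0]
contact_force: [-0.2, 0.9, 0.6]
gripper_width: 0.0
grasp_force: 0.0
[0.5003 0.0345 0.1676] [ 0.20060699  0.2811082  -0.61660541]
```

View pics/w2.png

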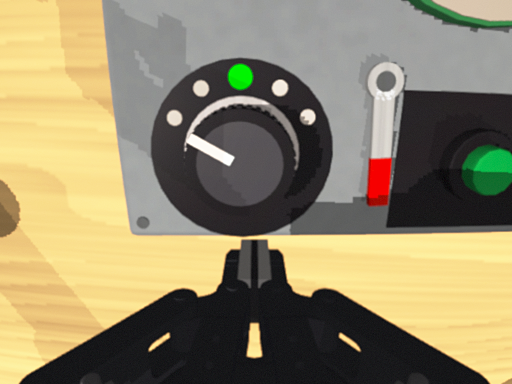

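The tips at (255,240) stand just short of the rim, whose front is at row 205, and about 8 mm right of the axis. I'll shift left 4 mm and inch forward to contact.

```bash
python3 -m creep '[{"tx":0,"ty":-2,"tz":0,"twist":0,"gripper":0},{"tx":0,"ty":-4,"tz":0,"twist":0,"gripper":0},{"tx":1,"ty":-4,"tz":0,"twist":0,"gripper":0},{"tx":2,"ty":-4,"tz":0,"twist":0,"gripper":0},{"tx":3,"ty":-4,"tz":0,"twist":0,"gripper":0},{"tx":3.5,"ty":-4,"tz":0,"twist":0,"gripper":0},{"tx":4,"ty":-4,"tz":0,"twist":0,"gripper":0},{"tx":4,"ty":-4,"tz":0,"twist":0,"gripper":0},{"tx":4,"ty":-4,"tz":0,"twist":0,"gripper":0},{"tx":4,"ty":-4,"tz":0,"twist":0,"gripper":0}]'
```

```text
t: 4.2
position: [0.5036, 0.0387, 0.1674]
ee_rot: [1.0, 0.031, -0.0, -0.0]
contact_force: [0.1, 0.8, -0.2]
gripper_width: 0.0001
grasp_force: 0.0
```

```bash
python3 -m creep '[{"tx":0.3,"ty":0,"tz":0,"twist":0,"gripper":0},{"tx":0.6,"ty":0,"tz":0,"twist":0,"gripper":0},{"tx":0.9,"ty":0,"tz":0,"twist":0,"gripper":0},{"tx":1.2,"ty":0,"tz":0,"twist":0,"gripper":0},{"tx":1.5,"ty":0,"tz":0,"twist":0,"gripper":0},{"tx":1.5,"ty":0,"tz":0,"twist":0,"gripper":0},{"tx":1.5,"ty":0,"tz":0,"twist":0,"gripper":0},{"tx":1.5,"ty":0,"tz":0,"twist":0,"gripper":0},{"tx":1.5,"ty":0,"tz":0,"twist":0,"gripper":0},{"tx":1.5,"ty":0,"tz":0,"twist":0,"gripper":0}]'
```

```text
t: 5.2
position: [0.5052, 0.0388, 0.1674]
ee_rot: [1.0, 0.031, 0.0, -0.0]
contact_force: [0.7, -0.5, -0.2]
gripper_width: -0.0003
grasp_force: 0.0
```

```bash
python3 -m creep '[{"tx":0.3,"ty":0,"tz":0,"twist":0,"gripper":0},{"tx":0.6,"ty":0,"tz":0,"twist":0,"gripper":0},{"tx":0.9,"ty":0,"tz":0,"twist":0,"gripper":0},{"tx":1.2,"ty":0,"tz":0,"twist":0,"gripper":0},{"tx":1.5,"ty":0,"tz":0,"twist":0,"gripper":0},{"tx":1.5,"ty":0,"tz":0,"twist":0,"gripper":0},{"tx":1.5,"ty":0,"tz":0,"twist":0,"gripper":0},{"tx":1.5,"ty":0,"tz":0,"twist":0,"gripper":0},{"tx":1.5,"ty":0,"tz":0,"twist":0,"gripper":0},{"tx":1.5,"ty":0,"tz":0,"twist":0,"gripper":0}]'
```

```text
t: 6.2
position: [0.5066, 0.0389, 0.1673]
ee_rot: [1.0, 0.031, -0.0, -0.0]
contact_force: [0.1, -0.6, -0.2]
gripper_width: -0.0002
grasp_force: 0.0
```

```bash
python3 -m creep '[{"tx":0.4,"ty":0,"tz":0,"twist":0,"gripper":0},{"tx":0.8,"ty":0,"tz":0,"twist":0,"gripper":0},{"tx":1.2,"ty":0,"tz":0,"twist":0,"gripper":0},{"tx":1.6,"ty":0,"tz":0,"twist":0,"gripper":0},{"tx":2,"ty":0,"tz":0,"twist":0,"gripper":0},{"tx":2,"ty":0,"tz":0,"twist":0,"gripper":0},{"tx":2,"ty":0,"tz":0,"twist":0,"gripper":0},{"tx":2,"ty":0,"tz":0,"twist":0,"gripper":0},{"tx":2,"ty":0,"tz":0,"twist":0,"gripper":0},{"tx":2,"ty":0,"tz":0,"twist":0,"gripper":0}]'
```

```text
t: 7.2
position: [0.5087, 0.039, 0.1674]
ee_rot: [1.0, 0.031, 0.0, -0.0]
contact_force: [-0.4, 0.3, -0.4]
gripper_width: -0.0
grasp_force: 0.0
```

```bash
python3 -m creep '[{"tx":0.3,"ty":0,"tz":0,"twist":0,"gripper":0},{"tx":0.6,"ty":0,"tz":0,"twist":0,"gripper":0},{"tx":0.9,"ty":0,"tz":0,"twist":0,"gripper":0},{"tx":1.2,"ty":0,"tz":0,"twist":0,"gripper":0},{"tx":1.5,"ty":0,"tz":0,"twist":0,"gripper":0},{"tx":1.5,"ty":0,"tz":0,"twist":0,"gripper":0},{"tx":1.5,"ty":0,"tz":0,"twist":0,"gripper":0},{"tx":1.5,"ty":0,"tz":0,"twist":0,"gripper":0},{"tx":1.5,"ty":0,"tz":0,"twist":0,"gripper":0},{"tx":1.5,"ty":0,"tz":0,"twist":0,"gripper":0}]'
python3 - <<'E'
from h import *
im=imaging.read_camera("wrist");cv2.imwrite("pics/w3.png",im)
s=sense();print(np.round(s["position"],4),s["contact_force"])
E
```

```text
t: 8.2
position: [0.5102, 0.0391, 0.1674]
ee_rot: [1.0, 0.031, 0.0, -0.0]
contact_force: [-0.1, 0.2, -0.3]
gripper_width: 0.0001
grasp_force: 0.0
[0.5102 0.0391 0.1674] [-0.15253035  0.60742442 -0.12097721]
```

View pics/w3.png

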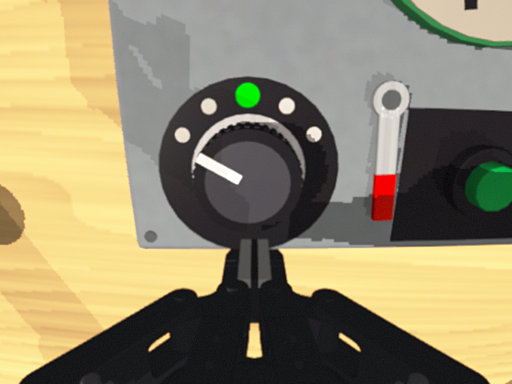

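The tip edge is at row 238 and the dial front at row 224, so a few mm of gap remain. The pointer is unchanged.

```bash
python3 -m creep '[{"tx":0.3,"ty":0,"tz":0,"twist":0,"gripper":0},{"tx":0.6,"ty":0,"tz":0,"twist":0,"gripper":0},{"tx":0.9,"ty":0,"tz":0,"twist":0,"gripper":0},{"tx":1.2,"ty":0,"tz":0,"twist":0,"gripper":0},{"tx":1.5,"ty":0,"tz":0,"twist":0,"gripper":0},{"tx":1.5,"ty":0,"tz":0,"twist":0,"gripper":0},{"tx":1.5,"ty":0,"tz":0,"twist":0,"gripper":0},{"tx":1.5,"ty":0,"tz":0,"twist":0,"gripper":0},{"tx":1.5,"ty":0,"tz":0,"twist":0,"gripper":0},{"tx":1.5,"ty":0,"tz":0,"twist":0,"gripper":0}]'
```

```text
t: 9.25
position: [0.5116, 0.0392, 0.1673]
ee_rot: [1.0, 0.031, -0.0, -0.0]
contact_force: [0.0, -0.3, -0.4]
gripper_width: 0.0003
grasp_force: 0.0
```

```bash
python3 -m creep '[{"tx":0.3,"ty":0,"tz":0,"twist":0,"gripper":0},{"tx":0.6,"ty":0,"tz":0,"twist":0,"gripper":0},{"tx":0.9,"ty":0,"tz":0,"twist":0,"gripper":0},{"tx":1.2,"ty":0,"tz":0,"twist":0,"gripper":0},{"tx":1.5,"ty":0,"tz":0,"twist":0,"gripper":0},{"tx":1.5,"ty":0,"tz":0,"twist":0,"gripper":0},{"tx":1.5,"ty":0,"tz":0,"twist":0,"gripper":0},{"tx":1.5,"ty":0,"tz":0,"twist":0,"gripper":0},{"tx":1.5,"ty":0,"tz":0,"twist":0,"gripper":0},{"tx":1.5,"ty":0,"tz":0,"twist":0,"gripper":0}]'
```

```text
t: 10.25
position: [0.5131, 0.0393, 0.1673]
ee_rot: [1.0, 0.031, -0.0, -0.0]
contact_force: [-0.0, 0.2, -0.4]
gripper_width: -0.0
grasp_force: 0.0
```

Run:
```python
from h import *
m=imaging.camera_model("wrist");im=imaging.read_camera("wrist");cv2.imwrite("pics/w4.png",im)
b=[b for b in blobs(im,(50,120,60),(80,255,255),100) if b[1][1]<170]
for q in b: print(q[1],onz(m,q[1],.13))
s=sense();p=np.array(s["position"]);r=R.from_quat(s["ee_rot"])
for dx in(-11,0,11): print(dx,proj(m,p+r.apply([dx/1000,0,.025])))
for c in [(.545,.0455)]:
  for d in(-.029,0): print("rim front top/mid/deck",[proj(m,[c[0]+d,c[1]+d*.063,z]).round() for z in(.155,.142,.132)])
cv2.imwrite("pics/w4c.png",cv2.resize(im[150:300,160:360],(800,600),interpolation=cv2.INTER_CUBIC))
```

```text
(np.float64(435.9), np.float64(29.4)) [ 0.6334911  -0.05138267  0.13      ]
(np.float64(247.3), np.float64(100.4)) [0.58809852 0.04752615 0.13      ]
-11 [253.7136203  250.38385753]
0 [253.72244892 233.9469863 ]
11 [253.73177837 216.80310399]
rim front top/mid/deck [array([246., 239.]), array([247., 229.]), array([247., 222.])]
rim front top/mid/deck [array([246., 189.]), array([246., 182.]), array([247., 176.])]
```

View pics/w4c.png

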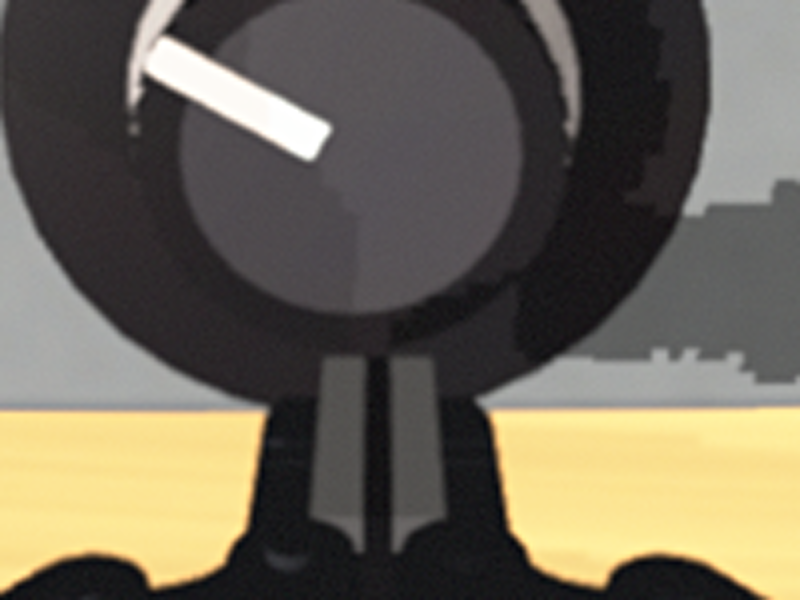

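The crop shows the tip bundle at crop (378,355), about 10 px or 6 mm short of the rim and 4 mm right of the axis. I'll go on.

```bash
python3 -m creep '[{"tx":0.5,"ty":0,"tz":0,"twist":0,"gripper":0},{"tx":1,"ty":0,"tz":0,"twist":0,"gripper":0},{"tx":1.5,"ty":0,"tz":0,"twist":0,"gripper":0},{"tx":2,"ty":0,"tz":0,"twist":0,"gripper":0},{"tx":2.5,"ty":0,"tz":0,"twist":0,"gripper":0},{"tx":3,"ty":0,"tz":0,"twist":0,"gripper":0},{"tx":3.3,"ty":0,"tz":0,"twist":0,"gripper":0},{"tx":3.5,"ty":0,"tz":0,"twist":0,"gripper":0},{"tx":3.5,"ty":0,"tz":0,"twist":0,"gripper":0},{"tx":3.5,"ty":0,"tz":0,"twist":0,"gripper":0}]'
```

```text
t: 11.3
position: [0.5166, 0.0395, 0.1673]
ee_rot: [1.0, 0.031, -0.0, -0.0]
contact_force: [0.6, -0.4, 0.2]
gripper_width: 0.0001
grasp_force: 0.0
```

Run:
```python
from h import *
m=imaging.camera_model("side");im=imaging.read_camera("side");cv2.imwrite("pics/s2.png",im)
s=sense();p=np.array(s["position"]);r=R.from_quat(s["ee_rot"])
for q in([0,0,.025],[.011,0,.025],[-.011,0,.025],[0,0,0]): print(q,((proj(m,p+r.apply(q))-[200,135])*8).round())
print("dial top",((proj(m,[.545,.0455,.155])-[200,135])*8).round(),"rim front mid",((proj(m,[.516,.0437,.142])-[200,135])*8).round())
cv2.imwrite("pics/s2c.png",cv2.resize(im[135:210,200:300],(800,600),interpolation=cv2.INTER_CUBIC))
```

```text
[0, 0, 0.025] [281. 388.]
[0.011, 0, 0.025] [311. 376.]
[-0.011, 0, 0.025] [251. 399.]
[0, 0, 0] [278. 329.]
dial top [351. 321.] rim front mid [274. 381.]
```

View pics/s2c.png

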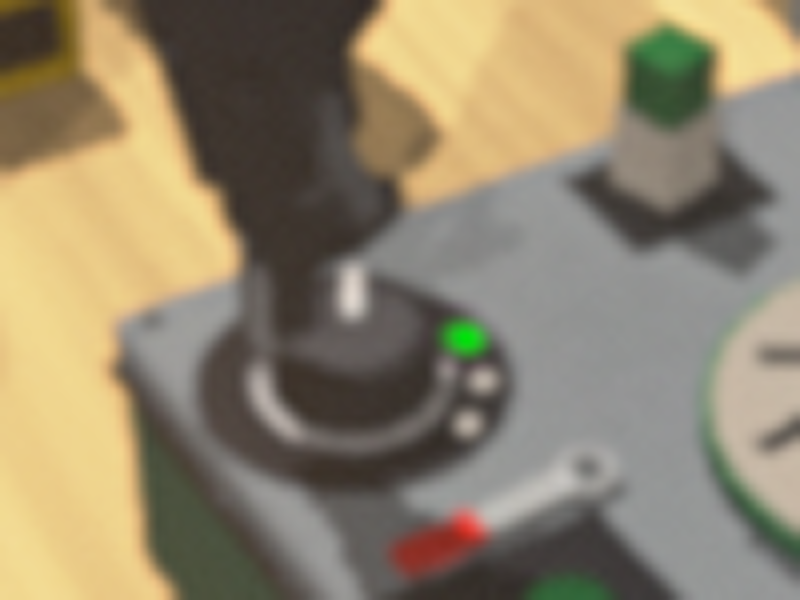

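The side crop shows the fingertips above the front of the dial's top, ending near (290,340), not beside the rim. The tips are therefore higher than the stated 25 mm implies, which explains the lack of contact. I'll back off and go lower, watching the force.

```bash
python3 -m creep '[{"tx":-5,"ty":0,"tz":-1,"twist":0,"gripper":0},{"tx":-10,"ty":0,"tz":-1,"twist":0,"gripper":0},{"tx":-15,"ty":0,"tz":0,"twist":0,"gripper":0},{"tx":-16,"ty":0,"tz":3,"twist":0,"gripper":0},{"tx":-16,"ty":0,"tz":6,"twist":0,"gripper":0},{"tx":-16,"ty":0,"tz":8,"twist":0,"gripper":0},{"tx":-16,"ty":0,"tz":10,"twist":0,"gripper":0},{"tx":-16,"ty":0,"tz":11,"twist":0,"gripper":0},{"tx":-16,"ty":0,"tz":12,"twist":0,"gripper":0},{"tx":-16,"ty":0,"tz":12,"twist":0,"gripper":0}]'
```

```text
t: 12.35
position: [0.5007, 0.0385, 0.1552]
ee_rot: [1.0, 0.031, -0.0, -0.0]
contact_force: [0.3, -0.9, 0.0]
gripper_width: -0.0001
grasp_force: 0.0
```

```bash
python3 -m creep '[{"tx":0,"ty":0,"tz":0.5,"twist":0,"gripper":0},{"tx":0,"ty":0,"tz":1,"twist":0,"gripper":0},{"tx":0,"ty":0,"tz":1.5,"twist":0,"gripper":0},{"tx":0,"ty":0,"tz":2,"twist":0,"gripper":0},{"tx":0,"ty":0,"tz":2.5,"twist":0,"gripper":0},{"tx":0,"ty":0,"tz":3,"twist":0,"gripper":0},{"tx":0,"ty":0,"tz":3.5,"twist":0,"gripper":0},{"tx":0,"ty":0,"tz":4,"twist":0,"gripper":0},{"tx":0,"ty":0,"tz":4,"twist":0,"gripper":0},{"tx":0,"ty":0,"tz":4,"twist":0,"gripper":0}]'
```

```text
t: 13.35
position: [0.5007, 0.0385, 0.1513]
ee_rot: [1.0, 0.031, 0.0, -0.0]
contact_force: [0.7, -0.4, 0.0]
gripper_width: -0.0002
grasp_force: 0.0
```

```bash
python3 -m creep '[{"tx":0.7,"ty":0,"tz":0,"twist":0,"gripper":0},{"tx":1.4,"ty":0,"tz":0,"twist":0,"gripper":0},{"tx":2.1,"ty":0,"tz":0,"twist":0,"gripper":0},{"tx":2.8,"ty":0,"tz":0,"twist":0,"gripper":0},{"tx":3.4,"ty":0,"tz":0,"twist":0,"gripper":0},{"tx":4,"ty":0,"tz":0,"twist":0,"gripper":0},{"tx":4.5,"ty":0,"tz":0,"twist":0,"gripper":0},{"tx":5,"ty":0,"tz":0,"twist":0,"gripper":0},{"tx":5,"ty":0,"tz":0,"twist":0,"gripper":0},{"tx":5,"ty":0,"tz":0,"twist":0,"gripper":0}]'
```

```text
t: 14.35
position: [0.5049, 0.0387, 0.1512]
ee_rot: [1.0, 0.031, -0.001, 0.0]
contact_force: [-2.9, 0.0, 1.3]
gripper_width: -0.0002
grasp_force: 1.3
```

Contact is made at 2.9 N. I'll press slightly more, stroke left 11 mm and release.

```bash
python3 -m creep '[{"tx":0.8,"ty":0,"tz":0,"twist":0,"gripper":0},{"tx":0.8,"ty":-1.5,"tz":0,"twist":0,"gripper":0},{"tx":0.8,"ty":-3,"tz":0,"twist":0,"gripper":0},{"tx":0.8,"ty":-5,"tz":0,"twist":0,"gripper":0},{"tx":0.8,"ty":-7,"tz":0,"twist":0,"gripper":0},{"tx":0.8,"ty":-9,"tz":0,"twist":0,"gripper":0},{"tx":0.8,"ty":-11,"tz":0,"twist":0,"gripper":0},{"tx":0.8,"ty":-11,"tz":0,"twist":0,"gripper":0},{"tx":-3,"ty":-11,"tz":0,"twist":0,"gripper":0},{"tx":-5,"ty":-11,"tz":0,"twist":0,"gripper":0}]'
cat > ang.py <<'E'
from h import *
m=imaging.camera_model("wrist");im=imaging.read_camera("wrist");cv2.imwrite("pics/a%d.png"%int(sense()["t"]*100),im)
s=sense();print(np.round(s["position"],4),np.round(s["contact_force"],1))
c=np.array([.5452,.0455]);h=cv2.cvtColor(im,cv2.COLOR_BGR2HSV)
mk=((h[...,2]>200)&(h[...,1]<50)).astype(np.uint8)
n,l,st,ce=cv2.connectedComponentsWithStats(mk)
for i in range(1,n):
    if st[i,4]<40: continue
    ys,xs=np.where(l==i);P=np.array([onz(m,(x,y),.155)[:2] for x,y in zip(xs,ys)])
    r=np.linalg.norm(P-c,axis=1)
    if r.max()<.034 :
        d=P.mean(0)-c;a=np.degrees(np.arctan2(d[1],d[0]))-3.6;print("pointer centroid r",np.hypot(*d).round(4),"dial deg",60-a,st[i,4])
        u,_,vt=np.linalg.svd(P-P.mean(0));v=vt[0]*np.sign(vt[0]@d);print("  by axis",60-np.degrees(np.arctan2(v[1],v[0]))+3.6)
E
python3 ang.py
```

```text
t: 15.35
position: [0.5019, 0.0497, 0.1518]
ee_rot: [1.0, 0.031, 0.002, -0.0]
contact_force: [-0.3, 0.1, 0.2]
gripper_width: 0.0003
grasp_force: 0.0
[0.5014 0.0494 0.1518] [-0.3 -0.2  0.9]
pointer centroid r 0.0285 dial deg 37.274995508122316 766
  by axis 120.82819077057991
pointer centroid r 0.0161 dial deg 31.76464579384978 641
  by axis 29.562275870696922
```

One click is done: the pointer is at 30°. Second stroke.

```bash
python3 -m creep '[{"tx":0,"ty":6,"tz":0,"twist":0,"gripper":0},{"tx":0,"ty":11,"tz":0,"twist":0,"gripper":0},{"tx":3,"ty":11,"tz":0,"twist":0,"gripper":0},{"tx":4.5,"ty":11,"tz":0,"twist":0,"gripper":0},{"tx":5.2,"ty":11,"tz":0,"twist":0,"gripper":0},{"tx":5.8,"ty":11,"tz":0,"twist":0,"gripper":0},{"tx":5.8,"ty":11,"tz":0,"twist":0,"gripper":0},{"tx":5.8,"ty":9.5,"tz":0,"twist":0,"gripper":0},{"tx":5.8,"ty":8,"tz":0,"twist":0,"gripper":0},{"tx":5.8,"ty":7,"tz":0,"twist":0,"gripper":0}]'
python3 -m creep '[{"tx":0,"ty":-1.5,"tz":0,"twist":0,"gripper":0},{"tx":0,"ty":-3,"tz":0,"twist":0,"gripper":0},{"tx":0,"ty":-5,"tz":0,"twist":0,"gripper":0},{"tx":0,"ty":-7,"tz":0,"twist":0,"gripper":0},{"tx":0,"ty":-7,"tz":0,"twist":0,"gripper":0},{"tx":-3,"ty":-7,"tz":0,"twist":0,"gripper":0},{"tx":-6,"ty":-7,"tz":0,"twist":0,"gripper":0},{"tx":-8,"ty":-7,"tz":-5,"twist":0,"gripper":0},{"tx":-8,"ty":-7,"tz":-15,"twist":0,"gripper":0},{"tx":-8,"ty":-7,"tz":-25,"twist":0,"gripper":0}]'
python3 ang.py
```

```text
t: 16.4
position: [0.5048, 0.0433, 0.151]
ee_rot: [1.0, 0.031, -0.002, -0.0]
contact_force: [-5.2, -1.1, 2.3]
gripper_width: 0.0002
grasp_force: 2.6
t: 17.4
position: [0.4987, 0.0492, 0.1776]
ee_rot: [1.0, 0.031, 0.001, -0.0]
contact_force: [-0.2, -0.7, 0.3]
gripper_width: 0.0002
grasp_force: 0.0
[0.4998 0.0494 0.1793] [0.2 0.4 0.8]
pointer centroid r 0.0278 dial deg 36.852622448552 518
  by axis 120.48636992678846
pointer centroid r 0.0166 dial deg 62.47456165554941 489
  by axis 60.23750601969121
```

The dial is at 60°, in the green-dot click. Now up and over the start button, while re-measuring it on the way.

```bash
python3 -m creep '[{"tx":0,"ty":0,"tz":-20,"twist":0,"gripper":0},{"tx":0,"ty":0,"tz":-35,"twist":0,"gripper":0},{"tx":8,"ty":25,"tz":-40,"twist":0,"gripper":0},{"tx":14,"ty":50,"tz":-40,"twist":0,"gripper":0},{"tx":20,"ty":75,"tz":-40,"twist":0,"gripper":0},{"tx":26,"ty":100,"tz":-40,"twist":0,"gripper":0},{"tx":32,"ty":125,"tz":-40,"twist":0,"gripper":0},{"tx":39,"ty":146,"tz":-40,"twist":0,"gripper":0},{"tx":39,"ty":146,"tz":-40,"twist":0,"gripper":0},{"tx":39,"ty":146,"tz":-40,"twist":0,"gripper":0}]'
python3 - <<'E'
from h import *
m=imaging.camera_model("wrist");im=imaging.read_camera("wrist");cv2.imwrite("pics/b1.png",im)
for b in blobs(im,(50,120,60),(80,255,255),100): print(b[:2],b[2],onz(m,b[1],.152))
for b in blobs(im,(0,150,120),(8,255,255),100): print("red",b[:2],b[2],onz(m,b[1],.152))
s=sense();p=np.array(s["position"]);print(p,totool(np.array([.548,-.0945,p[2]])-p))
E
python3 ang.py
python3 -c "
import cv2;i=cv2.imread('pics/b1.png');cv2.imwrite('pics/b1v.png',i)"
```

```text
t: 18.45
position: [0.5459, -0.0938, 0.2166]
ee_rot: [1.0, 0.031, 0.0, -0.0]
contact_force: [0.0, 0.2, -0.4]
gripper_width: -0.0
grasp_force: 0.0
(np.int32(378), (np.float64(285.0), np.float64(64.3))) (np.int32(189), np.int32(0), np.int32(166), np.int32(92)) [ 0.64271222 -0.10716732  0.152     ]
(np.int32(261), (np.float64(67.5), np.float64(133.7))) (np.int32(59), np.int32(125), np.int32(18), np.int32(19)) [0.5919624  0.03486748 0.152     ]
(np.int32(1259), (np.float64(256.1), np.float64(201.3))) (np.int32(237), np.int32(181), np.int32(40), np.int32(41)) [ 0.55143822 -0.09512911  0.152     ]
red (np.int32(1772), (np.float64(357.0), np.float64(201.4))) (np.int32(334), np.int32(177), np.int32(47), np.int32(49)) [ 0.5556984  -0.16638879  0.152     ]
red (np.int32(569), (np.float64(180.3), np.float64(208.7))) (np.int32(170), np.int32(191), np.int32(21), np.int32(36)) [ 0.54246558 -0.0417982   0.152     ]
[ 0.54571513 -0.09279298  0.21659756] [ 2.17276810e+00  1.84759292e+00 -1.18225669e-03]
[ 0.5457 -0.0923  0.2166] [ 0.4  0.2 -0.4]
pointer centroid r 0.0164 dial deg 60.32563430741865 257
  by axis 59.97271287039993
```

View pics/b1v.png

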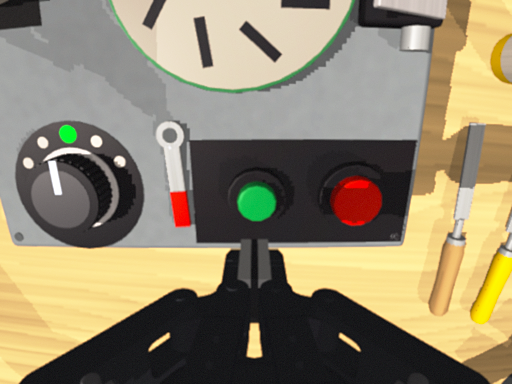

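The pointer is at the green dot. The start button is at (256,201), straight ahead of the tip, so I'll centre over it and descend in stages.

```bash
python3 -m creep '[{"tx":3.5,"ty":2.5,"tz":5,"twist":0,"gripper":0},{"tx":3.5,"ty":2.5,"tz":15,"twist":0,"gripper":0},{"tx":3.5,"ty":2.5,"tz":25,"twist":0,"gripper":0},{"tx":3.5,"ty":2.5,"tz":33,"twist":0,"gripper":0},{"tx":3.5,"ty":2.5,"tz":38,"twist":0,"gripper":0},{"tx":3.5,"ty":2.5,"tz":40,"twist":0,"gripper":0},{"tx":3.5,"ty":2.5,"tz":42,"twist":0,"gripper":0},{"tx":3.5,"ty":2.5,"tz":44,"twist":0,"gripper":0},{"tx":3.5,"ty":2.5,"tz":45,"twist":0,"gripper":0},{"tx":3.5,"ty":2.5,"tz":45,"twist":0,"gripper":0}]'
```

```text
t: 19.55
position: [0.5495, -0.0963, 0.1714]
ee_rot: [1.0, 0.031, 0.0, -0.0]
contact_force: [-0.4, -0.8, 0.6]
gripper_width: -0.0001
grasp_force: 0.0
```

```bash
python3 -m creep '[{"tx":0,"ty":0,"tz":0.5,"twist":0,"gripper":0},{"tx":0,"ty":0,"tz":1,"twist":0,"gripper":0},{"tx":0,"ty":0,"tz":1.5,"twist":0,"gripper":0},{"tx":0,"ty":0,"tz":2,"twist":0,"gripper":0},{"tx":0,"ty":0,"tz":2.5,"twist":0,"gripper":0},{"tx":0,"ty":0,"tz":3,"twist":0,"gripper":0},{"tx":0,"ty":0,"tz":3.5,"twist":0,"gripper":0},{"tx":0,"ty":0,"tz":4,"twist":0,"gripper":0},{"tx":0,"ty":0,"tz":4,"twist":0,"gripper":0},{"tx":0,"ty":0,"tz":4,"twist":0,"gripper":0}]'
```

```text
t: 20.55
position: [0.5494, -0.0962, 0.1673]
ee_rot: [1.0, 0.031, -0.0, -0.0]
contact_force: [-0.8, -0.6, -0.8]
gripper_width: 0.0002
grasp_force: 0.0
```

```bash
python3 -m creep '[{"tx":0,"ty":0,"tz":0.5,"twist":0,"gripper":0},{"tx":0,"ty":0,"tz":1,"twist":0,"gripper":0},{"tx":0,"ty":0,"tz":1.5,"twist":0,"gripper":0},{"tx":0,"ty":0,"tz":2,"twist":0,"gripper":0},{"tx":0,"ty":0,"tz":2.5,"twist":0,"gripper":0},{"tx":0,"ty":0,"tz":3,"twist":0,"gripper":0},{"tx":0,"ty":0,"tz":3.5,"twist":0,"gripper":0},{"tx":0,"ty":0,"tz":4,"twist":0,"gripper":0},{"tx":0,"ty":0,"tz":4,"twist":0,"gripper":0},{"tx":0,"ty":0,"tz":4,"twist":0,"gripper":0}]'
```

```text
t: 21.55
position: [0.5495, -0.0962, 0.1633]
ee_rot: [1.0, 0.031, 0.0, -0.0]
contact_force: [0.6, 0.0, 0.5]
gripper_width: 0.0
grasp_force: 0.0
```

```bash
python3 -m creep '[{"tx":0,"ty":0,"tz":0.5,"twist":0,"gripper":0},{"tx":0,"ty":0,"tz":1,"twist":0,"gripper":0},{"tx":0,"ty":0,"tz":1.5,"twist":0,"gripper":0},{"tx":0,"ty":0,"tz":2,"twist":0,"gripper":0},{"tx":0,"ty":0,"tz":2.5,"twist":0,"gripper":0},{"tx":0,"ty":0,"tz":3,"twist":0,"gripper":0},{"tx":0,"ty":0,"tz":3.5,"twist":0,"gripper":0},{"tx":0,"ty":0,"tz":4,"twist":0,"gripper":0},{"tx":0,"ty":0,"tz":4,"twist":0,"gripper":0},{"tx":0,"ty":0,"tz":4,"twist":0,"gripper":0}]'
```

```text
t: 22.55
position: [0.5494, -0.0962, 0.1593]
ee_rot: [1.0, 0.031, -0.0, -0.0]
contact_force: [0.1, -0.1, 0.5]
gripper_width: 0.0001
grasp_force: 0.0
```

```bash
python3 -m creep '[{"tx":0,"ty":0,"tz":0.5,"twist":0,"gripper":0},{"tx":0,"ty":0,"tz":1,"twist":0,"gripper":0},{"tx":0,"ty":0,"tz":1.5,"twist":0,"gripper":0},{"tx":0,"ty":0,"tz":2,"twist":0,"gripper":0},{"tx":0,"ty":0,"tz":2.5,"twist":0,"gripper":0},{"tx":0,"ty":0,"tz":3,"twist":0,"gripper":0},{"tx":0,"ty":0,"tz":3.5,"twist":0,"gripper":0},{"tx":0,"ty":0,"tz":4,"twist":0,"gripper":0},{"tx":0,"ty":0,"tz":4,"twist":0,"gripper":0},{"tx":0,"ty":0,"tz":4,"twist":0,"gripper":0}]'
```

```text
t: 23.55
position: [0.5494, -0.0962, 0.1553]
ee_rot: [1.0, 0.031, -0.0, -0.0]
contact_force: [0.3, -0.0, 0.0]
gripper_width: -0.0001
grasp_force: 0.0
```

```bash
python3 -m creep '[{"tx":0,"ty":0,"tz":0.5,"twist":0,"gripper":0},{"tx":0,"ty":0,"tz":1,"twist":0,"gripper":0},{"tx":0,"ty":0,"tz":1.5,"twist":0,"gripper":0},{"tx":0,"ty":0,"tz":2,"twist":0,"gripper":0},{"tx":0,"ty":0,"tz":2.5,"twist":0,"gripper":0},{"tx":0,"ty":0,"tz":3,"twist":0,"gripper":0},{"tx":0,"ty":0,"tz":3.5,"twist":0,"gripper":0},{"tx":0,"ty":0,"tz":4,"twist":0,"gripper":0},{"tx":0,"ty":0,"tz":4,"twist":0,"gripper":0},{"tx":0,"ty":0,"tz":4,"twist":0,"gripper":0}]'
```

```text
t: 24.55
position: [0.5494, -0.0962, 0.1515]
ee_rot: [1.0, 0.031, 0.0, -0.0]
contact_force: [-0.6, 0.4, 1.4]
gripper_width: 0.0002
grasp_force: 0.9
```

Light contact with the button at TCP z 0.1515. Pushing down.

```bash
python3 -m creep '[{"tx":0,"ty":0,"tz":0.7,"twist":0,"gripper":0},{"tx":0,"ty":0,"tz":1.4,"twist":0,"gripper":0},{"tx":0,"ty":0,"tz":2.1,"twist":0,"gripper":0},{"tx":0,"ty":0,"tz":2.8,"twist":0,"gripper":0},{"tx":0,"ty":0,"tz":3.5,"twist":0,"gripper":0},{"tx":0,"ty":0,"tz":4.2,"twist":0,"gripper":0},{"tx":0,"ty":0,"tz":5,"twist":0,"gripper":0},{"tx":0,"ty":0,"tz":6,"twist":0,"gripper":0},{"tx":0,"ty":0,"tz":6,"twist":0,"gripper":0},{"tx":0,"ty":0,"tz":6,"twist":0,"gripper":0}]'
```

```text
t: 25.55
position: [0.5495, -0.0962, 0.1461]
ee_rot: [1.0, 0.031, 0.0, 0.0]
contact_force: [-1.8, 0.5, 7.7]
gripper_width: -0.0001
grasp_force: 4.0
```

```bash
python3 -m creep '[{"tx":0,"ty":0,"tz":0.4,"twist":0,"gripper":0},{"tx":0,"ty":0,"tz":0.8,"twist":0,"gripper":0},{"tx":0,"ty":0,"tz":1.2,"twist":0,"gripper":0},{"tx":0,"ty":0,"tz":1.6,"twist":0,"gripper":0},{"tx":0,"ty":0,"tz":2,"twist":0,"gripper":0},{"tx":0,"ty":0,"tz":2,"twist":0,"gripper":0},{"tx":0,"ty":0,"tz":2,"twist":0,"gripper":0},{"tx":0,"ty":0,"tz":2,"twist":0,"gripper":0},{"tx":0,"ty":0,"tz":2,"twist":0,"gripper":0},{"tx":0,"ty":0,"tz":2,"twist":0,"gripper":0}]'
```

```text
t: 26.55
position: [0.5496, -0.0963, 0.1459]
ee_rot: [1.0, 0.031, 0.001, 0.0]
contact_force: [-5.1, 0.2, 17.4]
gripper_width: -0.0004
grasp_force: 8.9
```

Commanding 2 mm more moved the tip only 0.2 mm while the force rose to 17 N, so the button is at its bottom stop. Releasing and rising.

```bash
python3 -m creep '[{"tx":0,"ty":0,"tz":-3,"twist":0,"gripper":0},{"tx":0,"ty":0,"tz":-6,"twist":0,"gripper":0},{"tx":0,"ty":0,"tz":-10,"twist":0,"gripper":0},{"tx":0,"ty":0,"tz":-15,"twist":0,"gripper":0},{"tx":0,"ty":0,"tz":-25,"twist":0,"gripper":0},{"tx":0,"ty":0,"tz":-40,"twist":0,"gripper":0},{"tx":-20,"ty":0,"tz":-60,"twist":0,"gripper":0},{"tx":-40,"ty":0,"tz":-80,"twist":0,"gripper":0},{"tx":-50,"ty":0,"tz":-90,"twist":0,"gripper":0},{"tx":-50,"ty":0,"tz":-90,"twist":0,"gripper":0}]'
python3 ang.py
python3 - <<'E'
import cv2,glob,os
f=max(glob.glob("pics/a*.png"),key=os.path.getmtime);cv2.imwrite("pics/final.png",cv2.imread(f))
E
```

```text
t: 27.55
position: [0.4996, -0.0998, 0.235]
ee_rot: [1.0, 0.031, 0.002, 0.0]
contact_force: [0.3, -0.5, -0.3]
gripper_width: -0.0003
grasp_force: 0.0
[ 0.4999 -0.0995  0.234 ] [ 0.1  0.3 -0.2]
pointer centroid r 0.0297 dial deg 18.999389381654545 73
  by axis 106.4458353110757
```

View pics/final.png

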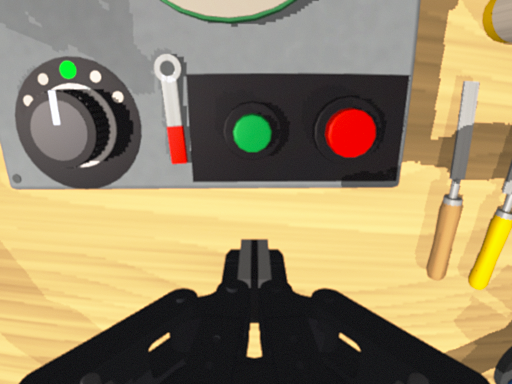

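The final view shows the pointer toward the green dot at (67,70), the green button up at (252,133), and the spanner and chisels where they were. The robot is clear of everything.

```bash
python3 -c "
from plant import robot
print(robot.job_done())"
```

```text
the job is handed in; nothing more can be done
None
```

I stroked the dial two clicks to the green dot, then pushed the start button to its stop and released it; the last wrist picture (about 27.6 s) showed the rest of the machine undisturbed, and the job is handed in, with no verdict returned.

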